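Lock yeast jars into a transport rack

TASK

Load every yeast jar on the table upright into a pocket of the transport rack, one jar to a pocket: a pocket's red knob must be pulled out until it clicks to draw its hold-down tongue clear, and pushed fully home again once the jar stands in it. When every jar is locked in and all three knobs are home, take the orange spring clamp off its stand and clip it onto the upright steel tag plate at the rack's end, to show that the rack may be carried away. Leave the other things on the table where they are.

Things in the scene. Friction and masses are not known exactly. Their poses are not given: they have to be found in the camera images.
- rack: Transport rack, fixed: aluminium base 150x364x10 mm with three black square pockets in a row along its y, 95 mm apart. 75 mm in front of the pocket centres (-x, towards the robot) stands a bridge bar 20 mm thick, z 105 to 135 mm, with small pivot caps on it up to z 143. Origin on the table under the middle pocket's centre; x away from the robot, y along the row to the left, z up
- bay_1 (a point): Middle of the inner floor of the right-hand pocket (16 mm above the table). Pocket inside 60 x 60 mm, walls 6 mm thick, rim 55 mm above the table. Axes as the rack
- bay_2 (a point): The same for the middle pocket
- bay_3 (a point): The same for the left-hand pocket (nearest the tag plate)
- slide_1 (a joint): Right-hand slide, m: 0 = home (tongue over pocket 1), 0.045 = out (tongue clear of it), along the rack's -x. A detent spring draws it to the nearer end with 2 to 5.5 N, plus 1 N friction. Tongue: steel strip 22 mm wide, 5 thick, underside at z 117 mm (4 above a seated jar); tip 8 mm past the pocket centre when home, 37 mm in front of it when out. At the start it is home
- slide_2 (a joint): The same for the middle slide
- slide_3 (a joint): The same for the left-hand slide
- knob_1 (a point): Centre of the right-hand red knob, which moves with slide 1: a drum 30 mm in diameter and 22 mm long, its axis along the rack's x, 119 mm above the table; at home 111 mm in front of the pocket centre, leaving 15 mm between it and the bridge bar. It can be gripped from above across the rack's y
- knob_2 (a point): The same for the middle knob
- knob_3 (a point): The same for the left-hand knob
- tag_edge (a point): Middle of the top edge of the tag plate, an upright steel plate 6 mm thick and 70 mm long (along the rack's x), top edge 85 mm above the table; at the left end of the rack. Axes as the rack
- stand: Clamp stand, standing loose on the table, 0.9 kg: wooden foot 90 x 80 x 12 mm with an upright steel plate 6 mm thick, 70 mm long along its x, top edge 85 mm above the table. Origin at the centre of its underside
- clamp: Orange spring clamp, at first clipped on the stand's plate, jaws down, tails up. Origin on its pivot, 14 mm above the plate's edge; x along the pivot (36 mm wide), y across the jaws, z up when clipped. Jaws reach 36 mm below the pivot, tails 43 mm above; tails 43 mm over the outside at the top. An edge can go in to 8 mm below the pivot. Its body is the -y lever, leaning 0.25 rad when squeezed
- clamp_jaw (a joint): Angle between the clamp's levers, rad: 0 clipped on a 6 mm plate, 0.5 squeezed open to its stop, -0.08 shut on nothing; a spring shuts it. Squeezing the tails from both sides 30 mm above the pivot takes about 11 N; at the stop they are parallel, 22 mm over the outside, and the jaws 23 mm apart
- clamp_lip (a point): Middle between the clamp's rubber jaw pads, 31 mm below the pivot; pads are 10 mm tall
- jar_a: Yeast jar, 97 mm tall, about 0.1 kg: rounded-square body 46 mm across the flats, 55 mm across the corners, narrowing above 66 mm height, and a round red lid 45 mm in diameter from 76 mm up; origin at the centre of its underside, z up. May be absent
- jar_b: A jar like jar_a. May be absent
- jar_c: A jar like jar_a. May be absent
- sanitizer: Pump bottle of hand sanitizer, 182 mm tall, a bystander to be left alone; origin at the centre of its underside
- tape_roll: Roll of beige tape, 94 mm in diameter, 48 mm tall, a bystander to be left alone; origin at the centre of its underside
There are look-alikes about, which are no part of the job. What is shaped like the clamp but blue, purple or turquoise is not meant.

How it is judged:
On the way, in this order (a step that is already met when the one before it is completed fails the run):
1. every jar present stands upright in a pocket of the rack with all three knobs pushed home (((horizontal distance between jar_a and bay_1 below 0.015 m and z of jar_a in the frame of bay_1 between -0.006 and 0.006 m) or (horizontal distance between jar_a and bay_2 below 0.015 m and z of jar_a in the frame of bay_2 between -0.006 and 0.006 m) or (horizontal distance between jar_a and bay_3 below 0.015 m and z of jar_a in the frame of bay_3 between -0.006 and 0.006 m)) and ((horizontal distance between jar_b and bay_1 below 0.015 m and z of jar_b in the frame of bay_1 between -0.006 and 0.006 m) or (horizontal distance between jar_b and bay_2 below 0.015 m and z of jar_b in the frame of bay_2 between -0.006 and 0.006 m) or (horizontal distance between jar_b and bay_3 below 0.015 m and z of jar_b in the frame of bay_3 between -0.006 and 0.006 m)) and ((horizontal distance between jar_c and bay_1 below 0.015 m and z of jar_c in the frame of bay_1 between -0.006 and 0.006 m) or (horizontal distance between jar_c and bay_2 below 0.015 m and z of jar_c in the frame of bay_2 between -0.006 and 0.006 m) or (horizontal distance between jar_c and bay_3 below 0.015 m and z of jar_c in the frame of bay_3 between -0.006 and 0.006 m)) and angle between each of jar_a, jar_b, jar_c's own z axis and vertical below 0.2 rad and value of joint each of slide_1, slide_2, slide_3 below 0.004 m), for 0.2 s.
2. the clamp is clipped onto the tag plate and let go (z of clamp_lip in the frame of tag_edge between -0.032 and -0.006 m and y of clamp_lip in the frame of tag_edge between -0.008 and 0.008 m and x of clamp_lip in the frame of tag_edge between -0.035 and 0.035 m and value of joint clamp_jaw below 0.12 rad and angle between clamp's own z axis and vertical below 0.35 rad and contact force between clamp and the fingers below 0.1 N), for 0.2 s.
At the end, for the whole second after the job is handed in: each jar upright (0.2 rad) on a pocket floor (15 mm of its middle, 6 mm in height), all slides within 4 mm of home; clamp released, at rest astride the tag plate: tilt under 0.35 rad, jaw pads 6 to 32 mm below the edge, within 8 mm across, 35 mm along, jaw angle under 0.12 (all of step 1 and all of step 2 and linear speed of each of clamp, jar_a, jar_b, jar_c below 0.02 m/s); the robot touches nothing.
It fails at once if the sanitizer bottle is moved more than 3 cm (distance of sanitizer from where it was at the start of the episode above 0.03 m).
It fails at once if the tape roll is moved more than 3 cm (distance of tape_roll from where it was at the start of the episode above 0.03 m).
Of jar_a, jar_b, jar_c only 2 to 3 are there at a start; the rules pass over those that are not, and their reading is None.
At some moment in a run one of stand may be knocked a few centimetres aside while the robot is not near it.
It also fails if it takes over 210 s, if anything falls off the work surface, if the arm or the gripper's body presses on something with over 40 N, if the wrist force passes 120 N, or if a joint passes its speed limit or range.

ROBOT

A 6-joint arm with a two-finger parallel gripper is mounted at the origin on a cart in front of the work surface, level with it; the furniture and walls round the work are solid. World frame = base frame: x ahead of the robot, y to its left, z up, the work surface at z = 0. Lengths are in m, angles in rad, forces in N, time in s.
With the tool pointing down it reaches from about 0.425 to 1.125 m from the base axis. Payload 14.9 kg.
Tool frame: the origin (TCP) lies at the very end of the fingers, on their centre line; the grasp point (between the pads) lies 19 mm behind it; z points along the fingers, y is the line along which they close (so a half turn about z gives the same grasp; the last joint's range is limited). The gripper opens to 91 mm and grips with 3 to 60 N. Pads are 32 mm wide; open, the fingers measure 118 mm over their backs; the gripper's body (76 mm by 178 mm) begins 60 mm behind the grasp point.
Start: joints at [-0.033, 0.379, 1.734, -0, 1.028, -0.033], TCP at [0.7, -0, 0.214] pointing down, gripper open.
Joint ranges: [-2.77, 2.77], [-0.74, 2.19], [0, 2.66], [-1.06, 4.2], [0.31, 2.87], [-3.08, 3.08]. Speed limits (rad/s): [1.89, 1.89, 2.39, 3.14, 3.14, 3.14].

INTERFACE

Orientations are given as a 3x3 rotation matrix whose columns are the frame's x, y, z axes.
In Python, from plant import ctrl, eoat, planner, monitor, eyes gives the robot as it stands. The module is installed in compiled form; this text tells all that it offers. Calls block until the motion is done:
- ctrl.move_to(position, orientation): joint-space move of the TCP to a pose.
- ctrl.line_to(position, velocity=0.15, frame=None): straight line of the TCP; frame=None keeps the orientation; velocity is the mean speed in m/s.
- ctrl.move_joints(angles): joint-space move.
- eoat.command_gripper(opening, effort=None): finger opening in m; effort is the grip in N (None keeps the last); returns when the fingers have stopped.
- ctrl.pause(seconds).
- planner.ik(position, orientation): joint angles nearest the present ones, or None.
- monitor.observe(): the state.
- eyes.camera(name): name is "scene" or "side" or "wrist"; returns a dict with "image" (420x560x3 uint8, blue, green, red), "depth" (420x560 float32, m along the optical axis (not along the pixel's ray), 0 where there is no reading), "vfov" (degrees; the focal length in pixels is half the picture's height over the tangent of half this angle, whatever the lens; pixels are square), "cx", "cy" (the principal point, pixels), "D" ([k1, k2, p1, p2, k3] as OpenCV has them; the pictures are not rectified), "world_from_camera" (4x4, takes a point from camera to world coordinates). Camera axes: x right, y up, looking along -z (the intrinsics and any distortion apply to the point x, -y, -z); pixel columns grow to the right and rows downward; lengths in m; the calibration is good to about 2 mm. A picture is of the moment at which its call begins.
A pose or a line that the arm cannot do raises ctrl.IKError and nothing moves.
- ctrl.close_job(): hands the job in; it is judged then, once.
The state is a dict: "clock": time; "q": joint angles; "joint_velocities": joint speeds; "joint_torque": joint torques, N m; "tool_pos": TCP position; "tool_rot": TCP orientation; "force": force on the tool from outside, world axes, zero at the start; "torque": the same for the moment, N m; "grip_width": finger opening in m; "grasp_force": force on a finger pad.
Only numpy, scipy, OpenCV 4.12 (cv2) and the standard library are available. Lean on these libraries where they do the work, as an engineer would, in place of code of your own. Each camera call takes 0.05 s, during which the arm holds its last target. There are 200 camera calls.

## Working session

There is one attempt and no reset: what is moved stays moved. The work goes in short steps, each a Python script; the robot and the scene stay as the last script left them, time stands still between calls to the robot, and variables do not carry over. Pictures are saved under pics/ and viewed, at most 14 in all, crops included, and the job is handed in when it is done.

```bash
mkdir -p pics && cat > h.py <<'E'
import numpy as np, cv2
from plant import ctrl, eoat, planner, monitor, eyes
def snap(name, save):
    c=eyes.camera(name); cv2.imwrite(f'pics/{save}.png',c['image']); np.savez(f'pics/{save}.npz',**c); return c
def K(c):
    f=210/np.tan(np.radians(c['vfov'])/2); return np.array([[f,0,c['cx']],[0,f,c['cy']],[0,0,1.]])
def ray(c,u,v):
    p=cv2.undistortPoints(np.array([[[u,v]]],float),K(c),np.array(c['D'],float))[0,0]
    return np.array([p[0],-p[1],-1.])
def at_z(c,u,v,z):
    T=c['world_from_camera']; d=T[:3,:3]@ray(c,u,v); o=T[:3,3]; return o+d*(z-o[2])/d[2]
def cloud(c):
    h,w=c['depth'].shape; uv=np.stack(np.meshgrid(np.arange(w),np.arange(h)),-1).reshape(-1,1,2).astype(float)
    p=cv2.undistortPoints(uv,K(c),np.array(c['D'],float)).reshape(h,w,2); d=c['depth'][...,None]
    P=np.concatenate([p[...,:1]*d,-p[...,1:]*d,-d],-1); T=c['world_from_camera']
    P=P@T[:3,:3].T+T[:3,3]; P[c['depth']==0]=np.nan; return P
def down(a):  # tool down, closing axis y at angle a from world y
    c,s=np.cos(a),np.sin(a); return np.array([[c,s,0],[s,-c,0],[0,0,-1.]]) 
def st():
    s=monitor.observe(); print('t',round(s['clock'],2),'p',np.round(s['tool_pos'],4),'F',np.round(s['force'],1),'w',round(s['grip_width'],4),'g',round(s['grasp_force'],1)); return s
E
python3 - <<'E'
from h import *
s=st(); print(np.round(s['tool_rot'],2))
for n in ('scene','side','wrist'):
    c=snap(n,n+'0'); print(n,np.round(c['world_from_camera'],2).tolist(),c['vfov'])
a=cv2.imread('pics/scene0.png');cv2.imwrite('pics/scene0b.png',cv2.resize(a,(800,600)))
a=cv2.imread('pics/side0.png');cv2.imwrite('pics/side0b.png',cv2.resize(a,(800,600)))
E
```

```text
t 0.0 p [0.6996 0.     0.2133] F [-0.5  0.1 -1. ] w 0.0913 g 0.0
[[-0.  1. -0.]
 [ 1.  0.  0.]
 [ 0. -0. -1.]]
scene [[-0.81, 0.44, -0.38, 0.2], [-0.58, -0.62, 0.53, 0.56], [-0.01, 0.65, 0.76, 0.85], [0.0, 0.0, 0.0, 1.0]] 54.462180402096976
side [[0.87, 0.19, -0.45, -0.07], [-0.49, 0.37, -0.79, -1.03], [0.02, 0.91, 0.42, 0.67], [0.0, 0.0, 0.0, 1.0]] 44.06687463184882
wrist [[1.0, 0.0, 0.0, 0.7], [-0.0, 0.96, 0.28, 0.08], [-0.0, -0.28, 0.96, 0.39], [0.0, 0.0, 0.0, 1.0]] 65.91524620969459
```

View pics/scene0b.png

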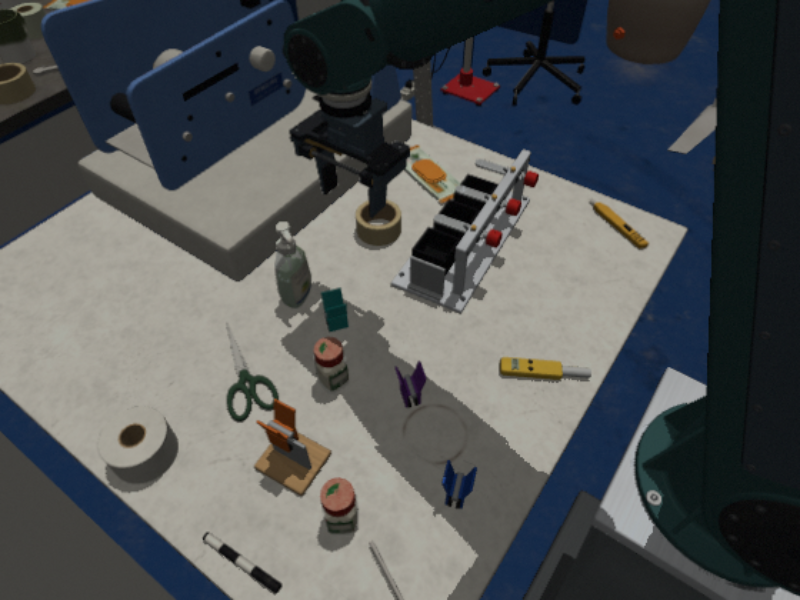

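View pics/side0b.png

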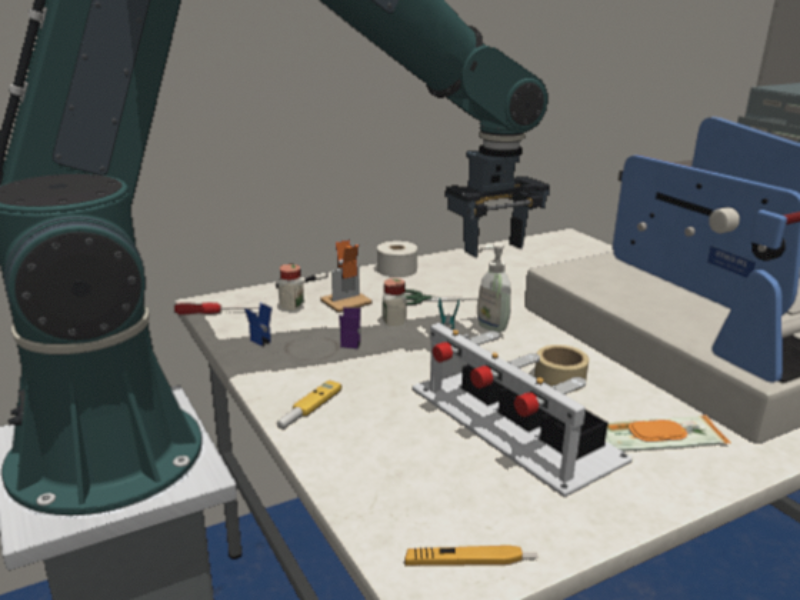

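The scene picture shows two jars, lids at (328,350) and (338,495). The orange clamp on its stand is near (285,430). The rack has its red knobs at (493,237), (512,207) and (530,178). I'll fuse the depth clouds into a top-down map to measure from.

```bash
python3 - <<'E'
from h import *
S=1.5e-3; x0,x1,y0,y1=0.2,1.1,-0.6,0.6
img=np.zeros((600,800,3),np.uint8); zb=np.full((600,800),-1.)
allP=[];allC=[]
for n in ('scene0','side0','wrist0'):
    c=dict(np.load(f'pics/{n}.npz')); P=cloud(c); ok=(np.isfinite(P[...,0]))&(P[...,2]<0.2)&(P[...,2]>-0.02)
    p=P[ok]; C=c['image'][ok]; allP.append(p); allC.append(C)
    o=np.argsort(p[:,2])
    for q,cc in zip(p[o],C[o]):
        r=int((x1-q[0])/S); k=int((y1-q[1])/S)
        if 0<=r<600 and 0<=k<800 and q[2]>zb[r,k]-0.003: zb[r,k]=q[2]; img[r,k]=cc
cv2.imwrite('pics/top0.png',img)
P=np.concatenate(allP);C=np.concatenate(allC)
np.savez('pics/pc0.npz',P=P,C=C)
hsv=cv2.cvtColor(C[None],cv2.COLOR_BGR2HSV)[0].astype(int)
from scipy.cluster.hierarchy import fcluster,linkage
def clus(m,name):
    p=P[m]; 
    l=fcluster(linkage(p,'single'),0.012,'distance')
    for i in np.unique(l):
        q=p[l==i]
        if len(q)>15: print(name,len(q),'min',np.round(q.min(0),3),'max',np.round(q.max(0),3),'mean',np.round(q.mean(0),3))
h,s,v=hsv.T
ins=(P[:,0]>.2)&(P[:,0]<1.1)&(abs(P[:,1])<.7)
clus(((h<5)|(h>172))&(s>130)&(v>60)&(P[:,2]>.03)&ins,'red')
clus((h>=6)&(h<16)&(s>170)&(v>80)&(P[:,2]>.03)&ins,'orange')
E
```

```text
red 260 min [ 0.511 -0.349  0.107] max [ 0.537 -0.321  0.136] mean [ 0.521 -0.336  0.126]
red 210 min [ 0.491 -0.162  0.107] max [ 0.514 -0.131  0.136] mean [ 0.5   -0.148  0.127]
red 240 min [ 0.501 -0.255  0.106] max [ 0.525 -0.226  0.137] mean [ 0.511 -0.242  0.126]
red 62 min [0.58  0.173 0.08 ] max [0.617 0.218 0.096] mean [0.595 0.184 0.088]
red 60 min [0.422 0.343 0.078] max [0.461 0.368 0.097] mean [0.438 0.355 0.087]
orange 310 min [0.548 0.32  0.069] max [0.585 0.368 0.141] mean [0.564 0.341 0.112]
```

View pics/top0.png

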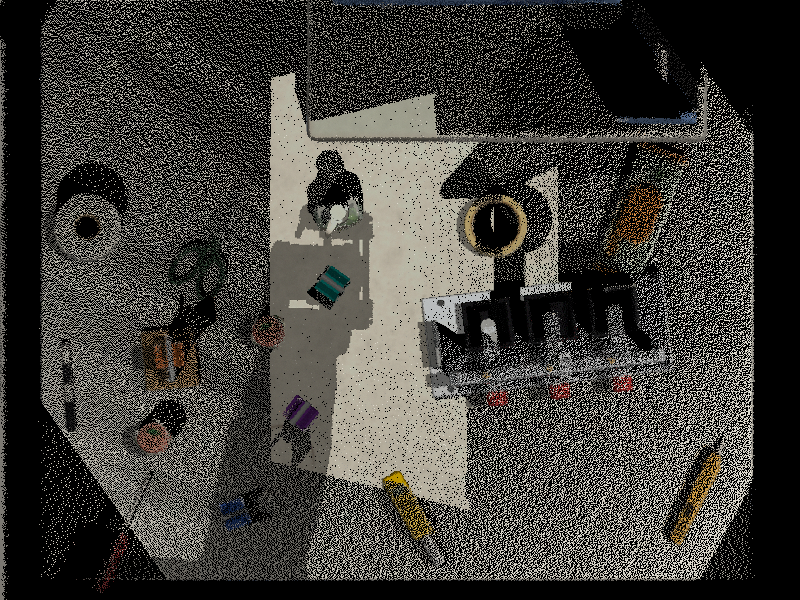

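The top map shows the rack yawed about 0.11 rad, with knobs at (497,398), (560,392) and (622,384). There are two jars, at (268,330) and (153,437). The clamp stand is at (165,360). Next I'll look at the rack with the wrist camera and refine its pose.

```bash
python3 - <<'E'
from h import *
ctrl.move_to([0.56,-0.2,0.30],down(0.11)); st()
c=snap('wrist','w1'); print(np.round(c['world_from_camera'][:3,3],3))
cv2.imwrite('pics/w1b.png',cv2.resize(c['image'],(800,600)))
ctrl.move_to([0.53,0.27,0.30],down(np.pi/2)); st()
c=snap('wrist','w2'); print(np.round(c['world_from_camera'][:3,3],3))
cv2.imwrite('pics/w2b.png',cv2.resize(c['image'],(800,600)))
P0=np.load('pics/pc0.npz')['P']
for n in ('w1','w2'):
    d=dict(np.load(f'pics/{n}.npz'));P=cloud(d);C=d['image']
    hsv=cv2.cvtColor(C,cv2.COLOR_BGR2HSV).astype(int);h,s,v=hsv[...,0],hsv[...,1],hsv[...,2]
    m=((h<6)|(h>172))&(s>120)&(v>50)&(P[...,2]>.05)&(P[...,2]<.2)
    k,l,stt,_=cv2.connectedComponentsWithStats(m.astype(np.uint8))
    for i in range(1,k):
        q=P[l==i]
        if len(q)>60: print(n,'red',len(q),np.round(np.percentile(q,3,0),4),np.round(np.percentile(q,97,0),4))
E
```

```text
t 1.18 p [ 0.5603 -0.1997  0.2998] F [-1.2 -0.1 -0.8] w 0.0913 g 0.0
[ 0.639 -0.191  0.472]
t 2.95 p [0.5304 0.2693 0.3   ] F [-0.2 -0.8  0.4] w 0.0914 g 0.0
[0.53  0.349 0.472]
w1 red 507 [ 0.495  -0.1595  0.1189] [ 0.515  -0.1338  0.1362]
w1 red 511 [ 0.5056 -0.2522  0.1192] [ 0.526  -0.2263  0.136 ]
w1 red 494 [ 0.5176 -0.3447  0.1185] [ 0.5372 -0.3197  0.1362]
```

View pics/w1b.png

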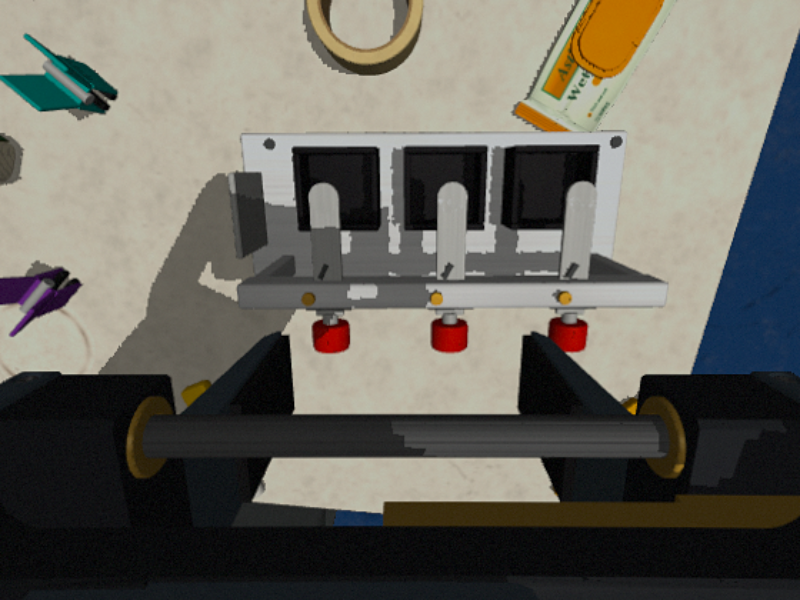

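View pics/w2b.png

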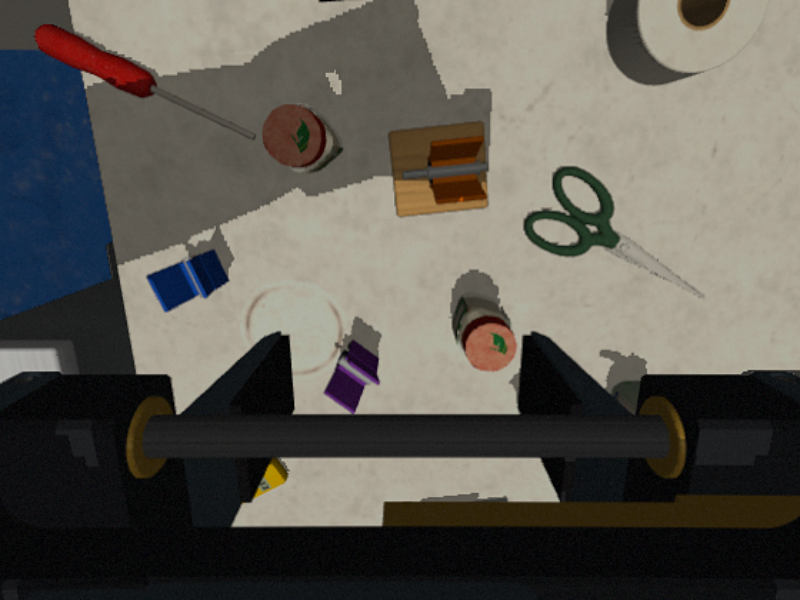

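w1 shows the knobs at (331,335), (449,335) and (568,334). The tag plate's top edge runs from (234,173) to (237,258), and all three slides are home. w2 shows jar lids at (294,135) and (491,344), and the stand foot corners at (389,131), (485,122), (489,208) and (397,216) with the orange clamp on it. I'll compute positions and start with knob 3.

```bash
python3 - <<'E'
from h import *
c1=dict(np.load('pics/w1.npz'));c2=dict(np.load('pics/w2.npz'))
f=lambda c,u,v,z:np.round(at_z(c,u*.7,v*.7,z),4)
print('jarA lid',f(c2,294,135,.097),'jarB lid',f(c2,491,344,.097))
print('foot',[f(c2,u,v,.012)[:2].tolist() for u,v in((389,131),(485,122),(489,208),(397,216))])
print('stand plate',f(c2,402,175,.085),f(c2,488,167,.085))
print('tag',f(c1,235,173,.085),f(c1,238,258,.085))
print('base holes',f(c1,269,144,.01),f(c1,616,142,.01))
print('base back corners',f(c1,241,133,.01),f(c1,626,131,.01))
print('pockets top-left/right', [f(c1,u,v,.055)[:2].tolist() for u,v in((292,148),(380,147),(404,147),(487,146),(503,146),(597,146))])
for n in('scene0','side0','w1'):
    P=cloud(dict(np.load(f'pics/{n}.npz'))).reshape(-1,3)
    q=P[(P[:,0]>.54)&(P[:,0]<.68)&(P[:,1]>-.1)&(P[:,1]<0.0)&(P[:,2]>.05)&(P[:,2]<.1)]
    print(n,len(q),np.round(q.min(0),3) if len(q) else '',np.round(q.max(0),3) if len(q) else '')
P=cloud(c2)
for n,r in(('A',P[60:130,170:245]),('B',P[200:270,300:370])):
    q=r.reshape(-1,3)
    t=q[(q[:,2]>.09)&(q[:,2]<.11)]; print(n,len(t),np.round(np.percentile(t,1,0),4),np.round(np.percentile(t,99,0),4))
E
```

```text
jarA lid [0.446  0.3715 0.097 ] jarB lid [0.6049 0.2006 0.097 ]
foot [[0.5157, 0.3802], [0.6049, 0.3878], [0.6126, 0.3094], [0.5227, 0.3019]]
stand plate [0.5282 0.3419 0.085 ] [0.5972 0.3479 0.085 ]
tag [ 0.619  -0.0556  0.085 ] [ 0.5497 -0.0587  0.085 ]
base holes [ 0.6452 -0.061   0.01  ] [ 0.6833 -0.3856  0.01  ]
base back corners [ 0.652  -0.0348  0.01  ] [ 0.6938 -0.3925  0.01  ]
pockets top-left/right [[0.6436, -0.0932], [0.6529, -0.1677], [0.6552, -0.1881], [0.6638, -0.2584], [0.6653, -0.2719], [0.674, -0.3514]]
scene0 300 [ 0.54 -0.1   0.05] [ 0.643 -0.047  0.098]
side0 19 [ 0.54  -0.089  0.051] [ 0.617 -0.047  0.086]
w1 1093 [ 0.54 -0.1   0.05] [ 0.646 -0.049  0.1  ]
A 1457 [0.4234 0.3502 0.092 ] [0.4659 0.3921 0.1005]
B 1040 [0.5819 0.177  0.0913] [0.6243 0.22   0.1008]
```

```bash
cat >> h.py <<'E'
Y=0.117; ex=np.array([np.cos(Y),np.sin(Y),0]); ey=np.array([-np.sin(Y),np.cos(Y),0]); O=np.array([.6235,-.2267,0])
bay=lambda i:O+ey*.095*(i-2)
def knob(i,out=False): return bay(i)-ex*(.156 if out else .111)
def atz(p,z): return np.array([p[0],p[1],z])
def slide(i,out):
    k=knob(i,not out)
    eoat.command_gripper(.06,25); ctrl.move_to(atz(k,.20),down(Y)); ctrl.line_to(atz(k,.101)); eoat.command_gripper(0.0,25); st()
    d=-.047 if out else .047
    ctrl.line_to(atz(k+ex*d,.101),velocity=.06); st()
    eoat.command_gripper(.06); ctrl.line_to(atz(k+ex*d,.20)); st()
E
python3 - <<'E'
from h import *
for nm,ce in(('A',(.4455,.371)),('B',(.604,.199))):
    P=np.concatenate([cloud(dict(np.load(f'pics/{n}.npz'))).reshape(-1,3) for n in('scene0','side0','w2','wrist0')])
    q=P[(P[:,2]>.012)&(P[:,2]<.06)&(np.hypot(P[:,0]-ce[0],P[:,1]-ce[1])<.034)][:,:2]-ce
    r=[]
    for t in np.radians(np.arange(0,90,3)):
        R=np.array([[np.cos(t),np.sin(t)],[-np.sin(t),np.cos(t)]]); z=q@R.T
        r.append((np.mean(np.abs(np.max(np.abs(z),1)-.023)),np.degrees(t)))
    print(nm,len(q),[(round(a*1e3,2),round(b)) for a,b in sorted(r)[:4]], sorted(r)[-1])
slide(3,True)
c=snap('wrist','w3'); cv2.imwrite('pics/w3b.png',c['image'])
E
```

```text
A 716 [(np.float64(1.9), 39), (np.float64(1.91), 36), (np.float64(1.93), 42), (np.float64(1.95), 33)] (np.float64(0.0031131905732198948), np.float64(84.0))
B 1552 [(np.float64(1.47), 78), (np.float64(1.49), 75), (np.float64(1.54), 81), (np.float64(1.57), 72)] (np.float64(0.0030103099121281053), np.float64(29.999999999999996))
t 6.61 p [ 0.5023 -0.1456  0.1012] F [-0.2 -4.3  3.2] w 0.0293 g 25.0
t 7.54 p [ 0.4575 -0.151   0.1015] F [15.1  0.9 -8.3] w 0.0294 g 25.0
t 8.99 p [ 0.455  -0.1506  0.1993] F [-0.8  0.8 -0.2] w 0.0602 g 0.0
```

View pics/w3b.png

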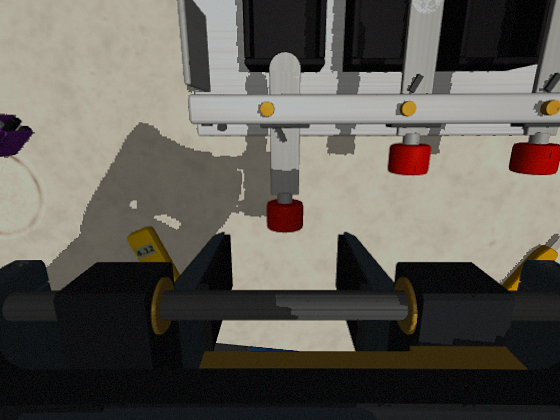

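Knob 3 is out at (285,214) and its tongue is clear of pocket 3. Now I'll pull knob 2 and load jar B into bay 3.

```bash
cat >> h.py <<'E'
def jar(ce,yaw,i):
    """yaw: body flat angle nearest rack yaw"""
    a=yaw; p=np.array([*ce,0])
    eoat.command_gripper(.07,20); ctrl.move_to(atz(p,.20),down(a)); ctrl.line_to(atz(p,.073)); eoat.command_gripper(0.02,20); st()
    ctrl.line_to(atz(p,.25)); b=bay(i); ctrl.line_to(atz(b,.25),velocity=.25,frame=down(Y)); s=st()
    ctrl.line_to(atz(b,.15)); ctrl.line_to(atz(b,.0895),velocity=.06); s=st()
    eoat.command_gripper(.06); ctrl.line_to(atz(b,.25)); st()
E
python3 - <<'E'
from h import *
slide(2,True)
jar((.604,.199),np.radians(-13.5),3)
ctrl.move_to(atz(bay(2)-ex*.08,.30),down(Y))
c=snap('wrist','w4')
E
```

```text
t 11.14 p [ 0.5134 -0.24    0.1012] F [-1.5 -3.2  2.9] w 0.0293 g 25.0
t 12.07 p [ 0.4685 -0.2454  0.1014] F [17.3  1.8 -8.2] w 0.0292 g 25.0
t 13.53 p [ 0.4661 -0.2449  0.1992] F [ 0.2 -0.5 -0.3] w 0.06 g 0.0
t 17.12 p [0.6042 0.199  0.0734] F [-0.6 -1.2  4.6] w 0.0447 g 20.0
t 19.93 p [ 0.6123 -0.1316  0.2499] F [-0.2  0.5 -0.4] w 0.0446 g 20.0
t 21.9 p [ 0.6126 -0.1324  0.0896] F [-1.1  0.1  0.1] w 0.0448 g 20.0
t 23.57 p [ 0.6119 -0.1322  0.249 ] F [-0.3  0.2 -0.3] w 0.0604 g 0.0
```

View pics/w4.png

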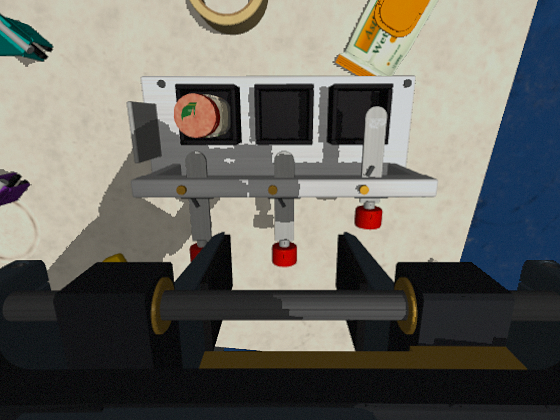

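Jar B stands in pocket 3, its lid at (198,115). Now push slide 3 home, load jar A into bay 2, and push slide 2 home.

```bash
python3 - <<'E'
from h import *
slide(3,False)
jar((.4455,.371),np.radians(38),2)
slide(2,False)
ctrl.move_to(atz(bay(2)-ex*.08,.30),down(Y))
c=snap('wrist','w5'); a=c['image'][40:280,100:460]; cv2.imwrite('pics/w5b.png',cv2.resize(a,None,fx=2,fy=2))
ctrl.move_to([0.56,0.25,0.32],down(np.pi/2))
c=snap('wrist','w6'); cv2.imwrite('pics/w6b.png',cv2.resize(c['image'],(800,600)))
st()
E
```

```text
t 26.49 p [ 0.4577 -0.1509  0.1013] F [-1.7 -4.7  2.7] w 0.0295 g 25.0
t 27.43 p [ 0.5026 -0.1455  0.101 ] F [-12.8 -11.8  13.4] w 0.0297 g 25.0
t 28.88 p [ 0.5037 -0.1449  0.1992] F [-0.3  0.3 -0.3] w 0.0598 g 0.0
t 32.65 p [0.4457 0.3712 0.0733] F [-1.   0.4  3.9] w 0.0446 g 20.0
t 36.62 p [ 0.6234 -0.2261  0.25  ] F [ 0.  -0.3 -1.8] w 0.0447 g 20.0
t 38.6 p [ 0.6236 -0.2268  0.0896] F [ 0.1  0.7 -0.5] w 0.0447 g 20.0
t 40.27 p [ 0.623  -0.2265  0.2489] F [ 0.2 -0.5 -0.6] w 0.0601 g 0.0
t 42.57 p [ 0.4687 -0.2453  0.1013] F [-1.9 -3.8  2.5] w 0.0293 g 25.0
t 43.5 p [ 0.5139 -0.2398  0.101 ] F [-12.3  -9.6  12.2] w 0.0293 g 25.0
t 44.95 p [ 0.5148 -0.2392  0.1992] F [ 0.4  0.3 -0.9] w 0.0601 g 0.0
t 47.33 p [0.5603 0.2491 0.3199] F [-0.   0.2  0.5] w 0.0599 g 0.0
```

View pics/w5b.png

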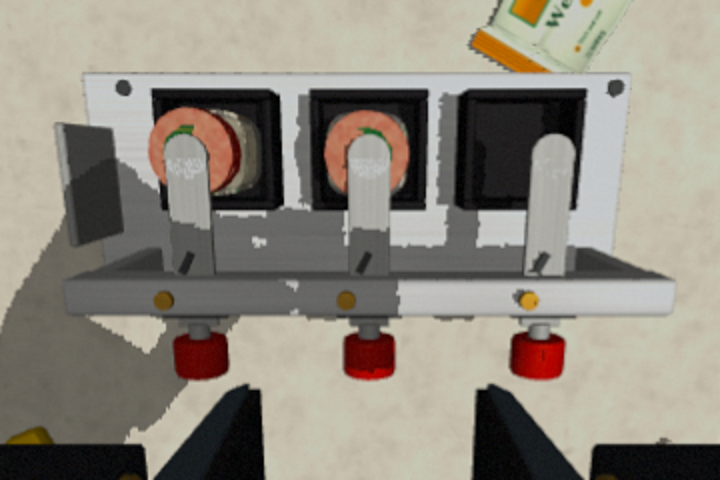

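View pics/w6b.png

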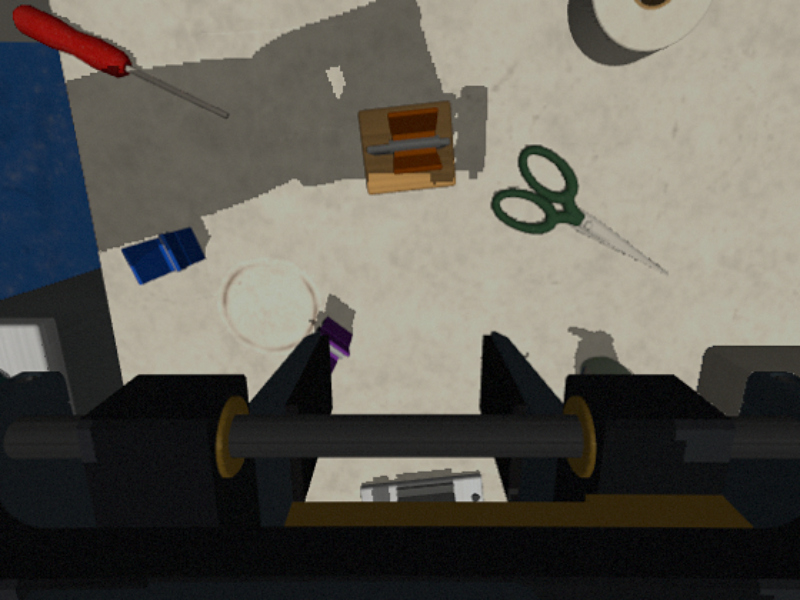

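All three knobs are level in w5, at (200,355), (369,355) and (538,355), so they're home, and the tongues lie over both lids. w6 shows the clamp at (414,142) on the stand. Next I'll measure the clamp and the tag plate.

```bash
python3 - <<'E'
from h import *
c=dict(np.load('pics/w6.npz'));w5=dict(np.load('pics/w5.npz'))
f=lambda u,v,z:np.round(at_z(c,u*.7,v*.7,z),4)
F=np.array([f(*u,.012) for u in((360,112),(452,101),(455,186),(368,193))]); print('foot',F.tolist(),F.mean(0))
print('plate',f(368,150,.085),f(450,143,.085))
sc=eyes.camera('scene'); sd=eyes.camera('side'); np.savez('pics/sc7.npz',**sc)
for n,d in(('w6',c),('scene',sc),('side',sd)):
    P=cloud(d);hsv=cv2.cvtColor(d['image'],cv2.COLOR_BGR2HSV).astype(int);h,s,v=hsv[...,0],hsv[...,1],hsv[...,2]
    q=P[(h>4)&(h<17)&(s>170)&(v>40)&(P[...,2]>.06)&(P[...,0]<.68)&(P[...,1]>.2)]
    for lo,hi in((.095,.11),(.115,.13),(.13,.15)):
        t=q[(q[:,2]>lo)&(q[:,2]<hi)]
        if len(t)>3: print(n,lo,len(t),np.round(np.percentile(t,3,0),4),np.round(np.percentile(t,97,0),4))
for n,d in(('w5',w5),('scene',sc)):
    P=cloud(d).reshape(-1,3); L=(P-O); lx=L@ex; ly=L@ey
    m=(ly>.14)&(ly<.2)&(P[:,2]>.07)&(P[:,2]<.088)&(lx>-.06)&(lx<.1)
    print(n,'tag local x',np.round(np.percentile(lx[m],[1,99]),4),'y',np.round(np.percentile(ly[m],[1,10,50,90,99]),4),m.sum())
for p in((129,101.5),(136.5,163)):
    q=at_z(w5,*p,.085)-O; print('tag edge local',round(q@ex,4),round(q@ey,4))
a=sc['image']; cv2.imwrite('pics/sc7.png',cv2.resize(a[90:230,260:400],None,fx=4,fy=4,interpolation=cv2.INTER_CUBIC))
E
```

```text
foot [[0.5173, 0.3786, 0.012], [0.6056, 0.3882, 0.012], [0.6108, 0.3094, 0.012], [0.5231, 0.3027, 0.012]] [0.5642   0.344725 0.012   ]
plate [0.5296 0.3415 0.085 ] [0.598  0.3469 0.085 ]
w6 0.095 318 [0.5515 0.3365 0.1018] [0.5833 0.3565 0.1095]
w6 0.115 276 [0.5505 0.331  0.1158] [0.5836 0.3618 0.1293]
w6 0.13 474 [0.5499 0.3249 0.1306] [0.584  0.3673 0.1418]
scene 0.095 105 [0.5485 0.3333 0.0958] [0.5804 0.3591 0.1095]
scene 0.115 83 [0.548  0.3285 0.1156] [0.5822 0.3622 0.1292]
scene 0.13 89 [0.5488 0.3261 0.1304] [0.5836 0.3665 0.1404]
side 0.095 34 [0.5536 0.33   0.0967] [0.5795 0.3606 0.1096]
side 0.115 60 [0.551  0.3263 0.1157] [0.5813 0.3645 0.1296]
side 0.13 30 [0.5524 0.3212 0.1304] [0.5783 0.3662 0.14  ]
w5 tag local x [-0.0521  0.0153] y [0.1703 0.1708 0.1715 0.1753 0.1767] 632
scene tag local x [-0.0536  0.0144] y [0.1709 0.1731 0.1761 0.1777 0.1793] 132
tag edge local 0.0155 0.1742
tag edge local -0.0536 0.1747
```

View pics/sc7.png

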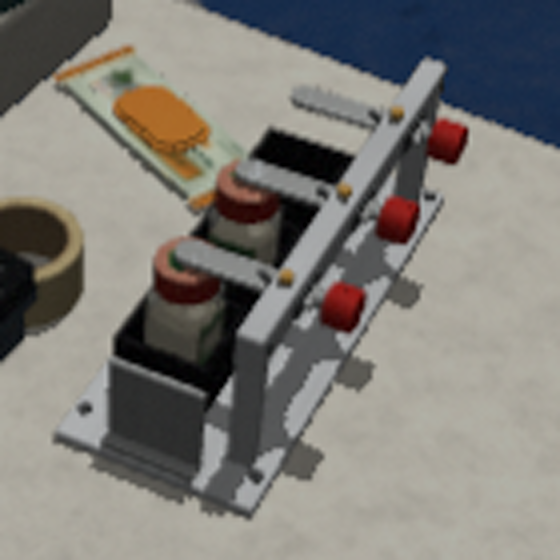

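The scene crop shows both jars locked under their tongues, all knobs home, and the tag plate bare at (155,415). Next I'll take the clamp off its stand.

```bash
python3 - <<'E'
from h import *
p=np.array([.567,.3457,0])
eoat.command_gripper(.062,25); ctrl.move_to(atz(p,.22),down(.085)); ctrl.line_to(atz(p,.112),velocity=.1); eoat.command_gripper(0.0,25); st()
ctrl.line_to(atz(p,.25),velocity=.1); s=st()
t=O+ex*-.016+ey*.174
ctrl.line_to(atz(t,.25),velocity=.25,frame=down(Y)); ctrl.line_to(atz(t,.175)); st()
c=snap('wrist','w8'); a=c['image'];d=eyes.camera('side')['image']
cv2.imwrite('pics/w8b.png',np.hstack([cv2.resize(a,(400,300)),cv2.resize(d[180:360,230:470],(400,300))]))
E
```

```text
t 51.03 p [0.5669 0.3457 0.1119] F [ 0.2 -0.4 -0.7] w 0.0219 g 25.0
t 52.57 p [0.5667 0.3455 0.2493] F [-0.7  0.7 -1.2] w 0.0217 g 25.0
t 54.98 p [ 0.5877 -0.0556  0.1756] F [0.  0.2 0.5] w 0.0215 g 25.0
```

View pics/w8b.png

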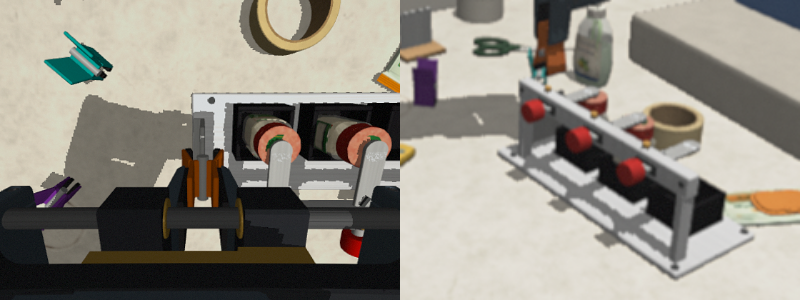

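The clamp is held squeezed and upright at (205,170), directly over the tag plate. Lowering and releasing.

```bash
python3 - <<'E'
from h import *
t=O+ex*-.016+ey*.174
ctrl.line_to(atz(t,.112),velocity=.05); st()
eoat.command_gripper(.058); st(); ctrl.line_to(atz(t,.25),velocity=.1)
ctrl.move_to(atz(t-ex*.06+ey*.04,.30),down(Y)); st()
c=snap('wrist','w9'); a=c['image'];d=eyes.camera('scene')
cv2.imwrite('pics/w9b.png',np.hstack([cv2.resize(a,(400,300)),cv2.resize(d['image'][90:230,260:400],(400,400))[50:350]]))
for n,d in(('w9',c),('scene',d)):
    P=cloud(d);hsv=cv2.cvtColor(d['image'],cv2.COLOR_BGR2HSV).astype(int);h,s,v=hsv[...,0],hsv[...,1],hsv[...,2]
    L=P-O; q=np.stack([L@ex,L@ey,P[...,2]],-1)
    q=q[(h>4)&(h<17)&(s>170)&(v>40)&(P[...,2]>.04)&(abs(q[...,1]-.174)<.06)]
    print(n,np.round(np.percentile(q,2,0),3),np.round(np.percentile(q,98,0),3))
E
```

```text
t 56.48 p [ 0.5875 -0.0558  0.1123] F [ 0.2  0.1 -1.1] w 0.022 g 25.0
t 57.2 p [ 0.5873 -0.0558  0.112 ] F [-0.1  1.   0.1] w 0.0582 g 0.0
t 59.17 p [ 0.5229 -0.0228  0.3003] F [-0.4 -0.3 -0. ] w 0.0579 g 0.0
w9 [-0.032  0.154  0.102] [0.001 0.195 0.141]
scene [-0.033  0.154  0.069] [-0.     0.195  0.139]
```

View pics/w9b.png

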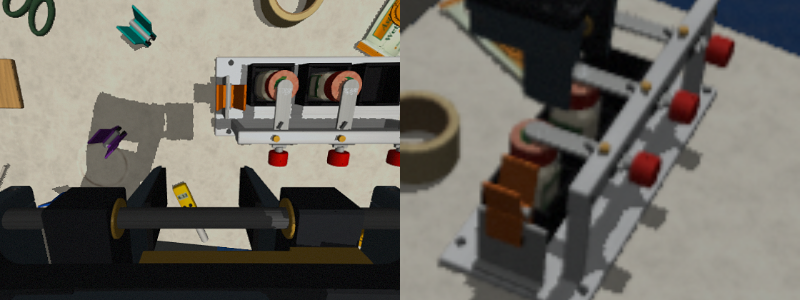

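The clamp sits astride the tag plate at (230,95) with its tails at the clipped width. Both jars are locked in, and no third jar shows in any view. Handing in.

```bash
python3 -c "
from h import *
print(ctrl.close_job()); st()"
```

```text
the job is handed in; nothing more can be done
None
the job is handed in; nothing more can be done
```

The job is handed in, though no verdict came back: the two jars present are locked upright in pockets 2 and 3, all three knobs are home, and the orange clamp is clipped on the tag plate and released.

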